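# Set the board cutter's sliding stop and push the panel up to it

## Task

Get the board cutter ready for its next cut: push the sliding stop along its notched rail towards the cutting bar, over the first notch, until it drops into the second (middle) one and stays there. Then push the end of the cardboard panel that sticks out beyond the cutting bar, sliding the panel back along the bed until its other end is flush against the stop, gently enough that the stop stays in its notch. Only push with the fingertips: do not take the stop between the fingers or force it hard, do not lift the panel, and leave the knife head and the other things where they are.

Things in the scene. Friction and masses are not known exactly. Their poses are not given: they have to be found in the camera images.
- cutter: Board cutter fixed to the table: grey bed 350 mm (x) by 475 mm (y), flat top 24 mm above the table. Origin at table height; in this frame the bed spans x -130 to +220, y -235 to +240 mm. At yaw 0 its x points away from the robot, its y to the robot's left. Long white lines along x on the bed show where the stop's bearing face stands in each notch: 210, 148 (wanted) and 105 mm from the cutting line.
- cut_bar (a point): Middle of the aluminium cutting bar's underside, over the cutting line; cutter frame x +45, y +120 mm, 14 mm above the bed. The bar runs along the cutter's x, 34 mm wide (y +103 to +137), its top 35 mm above the bed, between two black end blocks 36 mm high at x -128 to -104 and +194 to +218 mm.
- rail_notch (a point): Middle of the second notch, on the rail's top, 16 mm above the bed. The rail runs along the cutter's y, 24 mm wide about x -90 mm, from y -232 to +85 mm, a black end stop 22 mm high at each end. Three slots 10 mm wide are cut across its top: the first 62 mm before this one (-y), the third 43 mm after it (+y).
- stop (a joint): Sliding stop along the rail, m: 0 at the outer end, growing towards the cutting bar (cutter's +y), to 0.205. Notches at 0.080 (first), 0.142 (second, wanted), 0.185 (third). Friction about 2 N; within 4 mm of a notch its spring ball drops 2.5 mm into the slot, draws it to the middle and holds it against about 9 to 12 N either way. Starts before the first notch; cannot leave the rail.
- stop_plate (a point): Middle of the outer face (away from the bar) of the stop's upright black thumb plate, 36 mm above the bed: 32 mm wide along x, 6 mm thick, 23 to 50 mm above the bed, over the rail. In the cutter's frame y = -214 mm + joint value. It stands on a black carriage 39 mm wide, 44 mm long from this face towards the bar, 25 mm high, with a steel plunger knob 14 mm across, 40 mm above the bed.
- stop_face (a point): On the stop's bearing face (towards the bar), 4 mm above the bed, in the middle of the panel's lane; 44 mm in +y and 90 mm in +x of stop_plate. The face is that of a polished, slippery aluminium arm 12 mm thick, its top 21 mm above the bed, reaching from the carriage to x = +46 mm of the cutter. It moves with the stop: in the cutter's frame y = -170 mm + joint value, x = 0.
- panel_center (a point): Centre of the loose cardboard panel, half-way up: 100 mm (its x) by 195 mm (its y) by 8 mm thick, 50 to 100 g, lying flat on the bed under the cutting bar. Its x and y axes are within about 0.06 rad of the cutter's.
- panel_back (a point): Middle of the panel's end that must meet the stop (-y end), half-way up its thickness.
- panel_front (a point): Middle of the panel's far end, beyond the cutting bar, 195 mm from panel_back (+y end), half-way up: the edge to push.
- knife (a joint): Black knife head with a round grey knob, astride the cutting bar and reaching 78 mm above the bed, parked near the bar's end at x = +165 mm of the cutter; joint value in m, 0 there, growing towards the robot. To be left alone.
- tape: Roll of tan tape lying flat on the bed, 90 mm across, 25 mm high; origin at its underside. To be left alone.
- tumbler: Glass tumbler standing on the table to the left of the cutter, 68 mm across, 90 mm high; origin at its underside. To be left alone.
- salt: White and blue salt tin standing on the table to the right of the cutter, 54 mm across, 125 mm high; origin at its underside. To be left alone.
- glue: White glue stick with a black cap standing on the bed between the tape and the cutting bar, 31 mm across, 90 mm high; origin at its underside. To be left alone.
There are look-alikes about, which are no part of the job. Of the things that look like the part that bears panel_center, the largest one is meant.

How it is judged:
On the way, in this order (a step that is already met when the one before it is completed fails the run):
1. the stop rests in the second notch, the panel not yet against it (value of joint stop between 0.139 and 0.145 m and velocity of joint stop between -0.01 and 0.01 m/s and y of panel_back in the frame of stop_face above 0.006 m), for 0.3 s.
2. the panel lies flush against the stop, which is still in its notch (value of joint stop between 0.139 and 0.145 m and velocity of joint stop between -0.01 and 0.01 m/s and y of panel_back in the frame of stop_face between -0.003 and 0.003 m and angle between the y axis of panel_center and the y axis of cutter, either way round below 0.035 rad and x of panel_back in the frame of stop_face between -0.03 and 0.03 m and z of panel_center in the frame of cutter between 0.025 and 0.032 m), for 0.2 s.
At the end, for the whole second after the job is handed in: The stop rests in the second notch (joint 0.142 m, within 3 mm); the panel lies flat on the bed with its back end within 3 mm of the stop's bearing face, square to it within 0.035 rad, less than 30 mm off the middle of its lane, and at rest (all of step 2 and linear speed of panel below 0.01 m/s); the robot touches nothing.
It fails at once if the panel is lifted off the bed or tipped up (z of panel_center in the frame of cutter above 0.04 m or angle between panel_center's own z axis and vertical above 0.15 rad).
It fails at once if the stop's thumb plate or arm is taken between the fingers ((y of the grasp point in the frame of stop_plate between -0.002 and 0.008 m and x of the grasp point in the frame of stop_plate between -0.02 and 0.02 m and z of the grasp point in the frame of stop_plate below 0.028 m) or (y of the grasp point in the frame of stop_face between -0.013 and 0.001 m and x of the grasp point in the frame of stop_face between -0.06 and 0.05 m and z of the grasp point in the frame of stop_face below 0.031 m)).
It fails at once if the stop is forced hard (more than 40 N from the fingers) (contact force between the fingers and stop above 40 N).
It fails at once if the knife head is shifted by more than 10 mm (distance of knife from where it was at the start of the episode above 0.01 m).
It fails at once if a bystander is moved by more than 20 mm or tipped (distance of any of tape, tumbler, salt, glue from where it was at the start of the episode above 0.02 m or angle between any of tape, tumbler, salt, glue's own z axis and vertical above 0.3 rad).
It also fails if it takes over 72 s, if anything falls off the work surface, if the arm or the gripper's body presses on something with over 40 N, if the wrist force passes 120 N, or if a joint passes its speed limit or range.

## Robot

A 7-joint arm with a two-finger parallel gripper is mounted at the origin on the work surface. World frame = base frame: x ahead of the robot, y to its left, z up, the work surface at z = 0. Lengths are in m, angles in rad, forces in N, time in s.
With the tool pointing down it reaches from about 0.4 to 0.85 m from the base axis. Payload 6.9 kg.
Tool frame: the origin (TCP) lies midway between the tips of the shut fingers; the grasp point (between the pads) lies behind it (ctrl.pinch_z is the z of the grasp point in the tool frame, in m); z points along the fingers, y is the line along which they close (so a half turn about z gives the same grasp; the last joint's range is limited). The gripper opens to 85 mm and grips with 20 to 120 N. Pads are 22 mm wide; open, the fingers measure 114 mm over their backs; the gripper's body (76 mm by 85 mm) begins 54 mm behind the grasp point. The pads swing forward as they close: fully open they stand 13 mm farther back than shut.
Start: joints at [-1.006, 0.507, -0.238, 1.5, 0.126, 1.149, -0.155], TCP at [0.277, 0.56, 0.231] pointing down, gripper open.
Joint ranges: [-3.08, 3.08], [-0.24, 2.05], [-1.43, 1.35], [0, 2.5], [-1.52, 4.66], [0.17, 1.96], [-2.89, 2.89]. Speed limits (rad/s): [2.39, 2.39, 3.14, 3.14, 3.14, 3.14, 3.14].

## Interface

Orientations are given as a unit quaternion [w, x, y, z].
In Python, from station import ctrl, get_state, vision, ticket, models gives the robot as it stands. Calls block until the motion is done:
- ctrl.movep(position, orientation): joint-space move of the TCP to a pose.
- ctrl.movel(position, frame=None, max_speed=0.15): straight line of the TCP; frame=None keeps the orientation; max_speed is the mean speed in m/s.
- ctrl.set_joints(angles): joint-space move.
- ctrl.ungrasp() and ctrl.close_gripper(force=None): open the fingers fully, or close them until they stop; force is the grip in N (None keeps the last).
- ctrl.pause(seconds).
- ctrl.ik(position, orientation): joint angles nearest the present ones, or None.
- get_state(): the state.
- vision.grab_frame(name): name is "scene" or "top" or "wrist"; returns (picture, depth): 400x640x3 uint8, blue, green, red; 400x640 float32, m along the optical axis (not along the pixel's ray), 0 where there is no reading.
- vision.camera_info(name): a dict with "mtx" (3x3 intrinsics, pixels), "R" (3x3) and "t" (3): a world point X has camera coordinates R X + t; the wrist camera has in their place "hand_eye" (4x4, takes a point from camera to tool coordinates, whose origin is the TCP and whose axes are the flange's). Camera axes: x right, y down, z forward; pixel columns grow to the right and rows downward; lengths in m; the calibration is good to about 2 mm. A picture is of the moment at which its call begins: read the wrist's pose just before it. camera_info takes no time and is no camera call.
A pose or a line that the arm cannot do raises ctrl.Unreachable and nothing moves.
- ticket.close_job(): hands the job in; it is judged then, once.
Trained networks look in the newest picture that a camera, given by its name, has taken for a name from the list of things; names that differ only in an ending like _2 or _b are one class to them, and where a whole thing is asked for, a point or a joint stands for the part that bears it (a point fixed in the world has none). Each returns a list of dicts, best first, with "p" (0 to 1); they miss things now and then, are a little off and sometimes report something else, mostly with a low value. They report only what shows in the picture. A call takes as long as a camera call. They do not tell look-alikes from the thing itself.
- models.recognise(camera, target): "point" ([column, row] in pixels, amid what is visible of it).
- models.masks_of(camera, target): "mask" (400x640 bool, what is visible of it) and "point" ([column, row] in pixels, amid what is visible of it).
The state is a dict: "time": time; "qpos": joint angles; "qd": joint speeds; "tau": joint torques, N m; "tcp_pos": TCP position; "eef_rot": TCP orientation; "contact_force": force on the tool from outside, world axes, zero at the start; "wrist_torque": the same for the moment, N m; "width": finger opening in m; "gripper_force": force on a finger pad.
Only numpy, scipy, OpenCV 4.12 (cv2) and the standard library are available. Lean on these libraries where they do the work, as an engineer would, in place of code of your own. Each camera call takes 0.05 s, during which the arm holds its last target. There are 200 camera calls.

## Working session

There is one attempt and no reset: what is moved stays moved. The work goes in short steps, each a Python script; the robot and the scene stay as the last script left them, time stands still between calls to the robot, and variables do not carry over. Pictures are saved under pics/ and viewed, at most 10 in all, crops included, and the job is handed in when it is done.

```bash
mkdir -p pics; python3 - <<'E'
from station import *
import cv2,numpy as np
for n in("top","scene"):
    im,d=vision.grab_frame(n); cv2.imwrite(f"pics/{n}0.png",im); np.savez(f"{n}0.npz",im=im,d=d)
    ci=vision.camera_info(n); print(n,{k:np.round(v,4).tolist() for k,v in ci.items()})
    for t in("panel_center","stop_plate","cutter","knife","glue","tape"):
        for r in models.masks_of(n,t)[:3]: print(t,round(r["p"],2),np.round(r["point"]),r["mask"].sum())
print(get_state()["time"],get_state()["eef_rot"],ctrl.pinch_z)
E
```

```text
top {'mtx': [[364.6523, 0.0, 317.5529], [0.0, 364.6523, 204.1592], [0.0, 0.0, 1.0]], 'R': [[-0.0096, -0.9996, -0.027], [-0.9811, 0.0146, -0.1927], [0.1931, 0.0247, -0.9809]], 't': [0.0228, 0.5418, 0.7927]}
panel_center 0.66 [308. 289.] 1794
panel_center 0.61 [284. 176.] 2548
panel_center 0.61 [227. 280.] 1652
stop_plate 0.91 [384. 216.] 621
cutter 0.85 [335. 166.] 23239
knife 0.94 [280. 110.] 467
glue 0.73 [327. 132.] 297
glue 0.55 [387. 218.] 617
tape 0.87 [373. 120.] 537
tape 0.38 [210. 138.] 920
scene {'mtx': [[516.8826, 0.0, 325.133], [0.0, 516.8826, 211.4006], [0.0, 0.0, 1.0]], 'R': [[0.7077, 0.7065, 0.0041], [0.5793, -0.577, -0.5758], [-0.4044, 0.4098, -0.8176]], 't': [-0.4035, -0.2683, 1.6456]}
panel_center 0.84 [285. 180.] 844
panel_center 0.6 [363. 214.] 1747
panel_center 0.59 [337. 152.] 805
stop_plate 0.89 [271. 248.] 472
stop_plate 0.53 [432. 196.] 708
cutter 0.76 [335. 257.] 18303
knife 0.68 [408. 242.] 440
knife 0.4 [365. 253.] 306
glue 0.53 [367. 254.] 278
tape 0.97 [335. 279.] 501
0.7 [ 1.10548366e-06  2.27864781e-01  9.73692786e-01 -3.06004013e-05] -0.0187
```

View pics/top0.png

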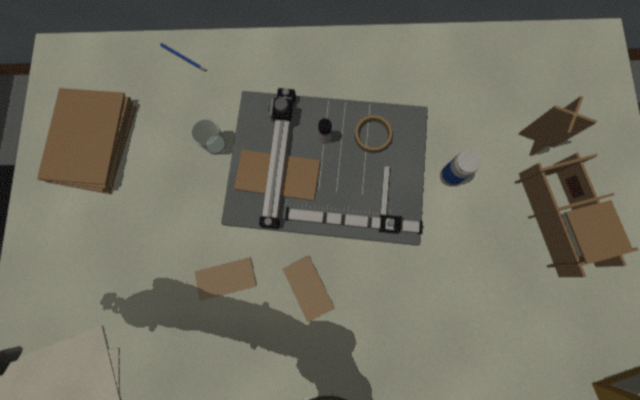

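View pics/scene0.png

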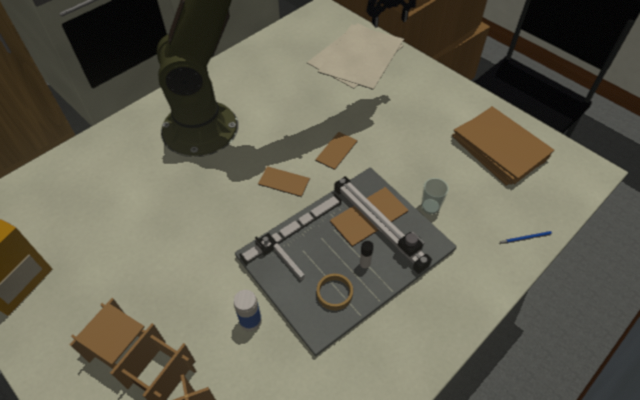

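The top view shows the cutter with its bar at the left (x≈275). The bed corners are near (241,92), (428,107), (421,244) and (223,227). The stop is at (390,222), and the panel under the bar runs from (240,170) to (318,180). The two cards at (225,278) and (308,289), on the table nearer the robot, are look-alikes. The scene view agrees.

```bash
cat > h.py <<'E'
from station import *
import cv2,numpy as np
from scipy.spatial.transform import Rotation as Ro
def cam(n,st=None):
    ci=vision.camera_info(n); K=np.array(ci["mtx"])
    if "R" in ci: R=np.array(ci["R"]); return K,R,np.array(ci["t"])
    st=st or get_state(); q=st["eef_rot"]; T=np.eye(4)
    T[:3,:3]=Ro.from_quat([q[1],q[2],q[3],q[0]]).as_matrix(); T[:3,3]=st["tcp_pos"]
    M=np.linalg.inv(T@np.array(ci["hand_eye"])); return K,M[:3,:3],M[:3,3]
def toplane(px,z,c):
    K,R,t=c; px=np.atleast_2d(px).astype(float)
    d=np.c_[px,np.ones(len(px))]@np.linalg.inv(K).T@R; o=-R.T@t
    return (o+d*((z-o[2])/d[:,2])[:,None])[:,:2]
def proj(X,c):
    K,R,t=c; p=(np.atleast_2d(X)@R.T+t)@K.T; return p[:,:2]/p[:,2:]
def fit(A,B): # 2D rigid B=R A+t
    a,b=A-A.mean(0),B-B.mean(0); th=np.arctan2((a[:,0]*b[:,1]-a[:,1]*b[:,0]).sum(),(a*b).sum())
    R=np.array([[np.cos(th),-np.sin(th)],[np.sin(th),np.cos(th)]]); t=B.mean(0)-R@A.mean(0)
    return th,t,np.linalg.norm(A@R.T+t-B,axis=1)
E
python3 - <<'E'
from h import *
B=np.array([[.22,.24],[.22,-.235],[-.13,-.235],[-.13,.24]])
for n,c0 in(("top",[(241,92),(428,107),(421,244),(223,227)]),("scene",[(455,246),(316,354),(237,252),(371,169)])):
    im=np.load(n+"0.npz")["im"]; c=cam(n); print(n,-c[1].T@c[2])
    p=cv2.cornerSubPix(cv2.cvtColor(im,6),np.float32(c0).reshape(-1,1,2),(4,4),(-1,-1),(3,50,.01)).reshape(-1,2)
    print(p.round(1).tolist()); th,t,e=fit(B,toplane(p,.024,c)); print("fit",th,t,e.round(4))
    th,t,e=fit(B,toplane(c0,.024,c)); print("raw",th,t,e.round(4))
    Ri=np.array([[np.cos(th),-np.sin(th)],[np.sin(th),np.cos(th)]])
    loc=lambda px,z:((toplane(px,z,c)-t)@Ri).round(3).tolist()
    for k in("panel_center","stop_plate","glue","tape"):
        for r in models.masks_of(n,k)[:2] if 0 else models.recognise(n,k)[:3]: print(k,round(r["p"],2),loc(r["point"],.06 if "st" in k else .03))
    cv2.imwrite(f"pics/{n}z.png",cv2.resize(im[80:260,210:440] if n=="top" else im[160:360,230:460],None,fx=3,fy=3,interpolation=2)[:600])
E
```

```text
top [ 0.37874184 -0.00465159  0.8825902 ]
[[241.60000610351562, 90.69999694824219], [426.79998779296875, 106.4000015258789], [419.3999938964844, 244.8000030517578], [221.0, 224.0]]
fit -0.11534662629444904 [ 0.60308897 -0.00273211] [0.0016 0.0017 0.0017 0.0024]
raw -0.10384242285992472 [ 0.60039796 -0.00583214] [0.001  0.0027 0.0038 0.0031]
panel_center 0.94 [[-0.251, 0.019]]
panel_center 0.56 [[0.01, 0.109]]
stop_plate 0.72 [[-0.076, -0.139]]
glue 0.54 [[0.127, 0.013]]
tape 0.74 [[0.167, -0.095]]
tape 0.35 [[-0.071, -0.144]]
scene [ 1.10658761 -0.54407228  1.1926369 ]
[[456.6000061035156, 246.6999969482422], [316.0, 354.0], [234.1999969482422, 252.39999389648438], [370.0, 166.6999969482422]]
fit -0.11711425808171756 [ 0.60857916 -0.00282465] [0.003  0.0029 0.0019 0.0014]
raw -0.12011387402066376 [ 0.61058318 -0.00266121] [0.0086 0.0038 0.0078 0.0085]
panel_center 0.93 [[-0.241, 0.005]]
panel_center 0.93 [[-0.245, 0.198]]
panel_center 0.68 [[0.002, 0.101]]
stop_plate 0.63 [[-0.057, -0.155]]
stop_plate 0.6 [[0.037, -0.292]]
glue 0.52 [[0.095, 0.028]]
tape 0.88 [[0.102, -0.079]]
```

View pics/topz.png

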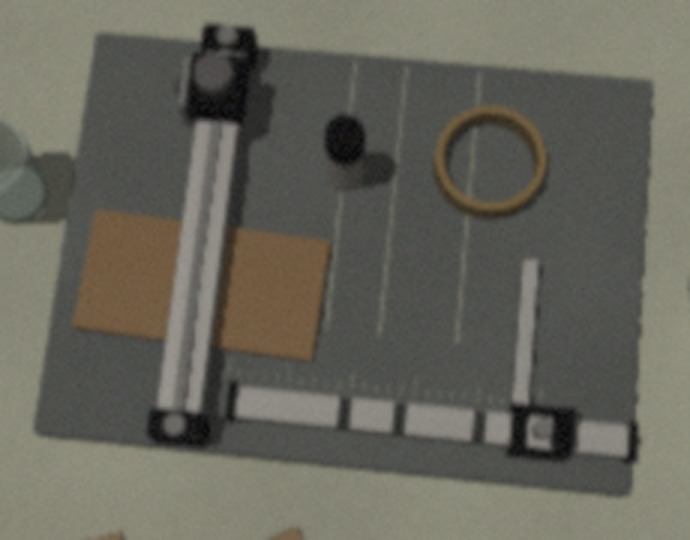

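```bash
cat >> h.py <<'E'
TH,T0=-0.116,np.array([.6045,-.003])
import os,json
if os.path.exists("cut.json"): _c=json.load(open("cut.json")); TH=_c[0]; T0=np.array(_c[1])
def Rm(): return np.array([[np.cos(TH),-np.sin(TH)],[np.sin(TH),np.cos(TH)]])
def W(x,y,z): return [*(Rm()@[x,y]+T0),z+.024]   # cutter frame (z over bed) -> world
def C(p): return (np.atleast_2d(p)[:,:2]-T0)@Rm()
A=np.pi/2+TH; Q=[0,np.cos(A/2),np.sin(A/2),0]   # tool y along cutter x
def fc():  # force in cutter axes
    f=np.array(get_state()["contact_force"]); return np.r_[Rm().T@f[:2],f[2]]
E
python3 - <<'E'
from h import *
c=cam("top"); print("salt",C(toplane((453,180),0,c)),"tumbler",C(toplane((212,148),0,c)))
print(ctrl.ik(W(-.09,-.2,.2),Q),ctrl.ik(W(0,.23,.01),Q))
ctrl.close_gripper(20)
ctrl.movep(W(-.06,-.12,.26),Q)
c=cam("wrist"); im,d=vision.grab_frame("wrist"); cv2.imwrite("pics/w1.png",im); np.savez("w1.npz",im=im,d=d,K=c[0],R=c[1],t=c[2])
for k in("stop_plate","panel_center"):
    for r in models.masks_of("wrist",k)[:2]: print(k,r["p"],r["point"],C(toplane(r["point"],.024+.03*(k[0]=='s'),c)))
s=get_state();print(s["time"],s["tcp_pos"],s["width"],fc())
ov=im.copy()
P=[W(x,y,z) for x,y,z in [(-.13,-.235,0),(.22,-.235,0),(-.13,.24,0),(-.102,-.232,.022),(-.078,-.232,.022),(-.102,-.072,.016),(-.078,-.072,.016)]]
for p in proj(P,c): 
    if abs(p).max()<2000: cv2.circle(ov,tuple(int(v) for v in p.round()),3,(0,0,255),1)
cv2.imwrite("pics/w1o.png",ov)
E
```

```text
salt [[ 0.04035697 -0.31272632]] tumbler [[0.06458219 0.29950137]]
[ 0.01206605  0.38873941  0.4497801   1.77264333 -0.19412648  1.02404253
  0.4180873 ] [-0.41473866  0.76304191  0.06170846  1.59176743 -0.06011713  0.78863896
 -0.44371569]
stop_plate 0.6 [309.1, 190.3] [[-0.07340165 -0.14070597]]
panel_center 0.95 [373.2, 24.7] [[0.00635969 0.06225098]]
panel_center 0.84 [173.4, 66.3] [[-0.24676499  0.0155178 ]]
4.575 [ 0.5312119  -0.1144914   0.28386544] 0.00020331365788072605 [1.35302491 0.36472774 0.12499445]
```

View pics/w1o.png

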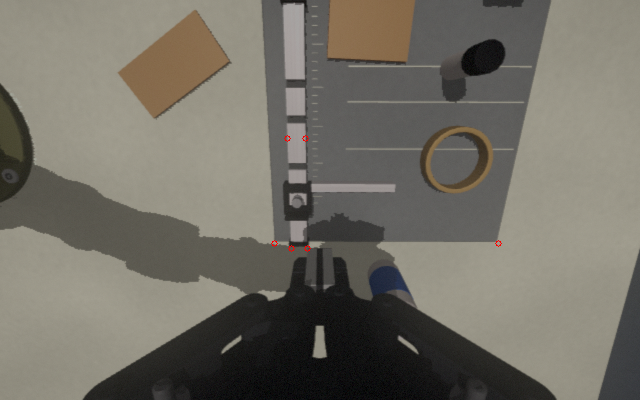

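The wrist view shows the carriage at (298,200) and the arm face at row ≈184. The bearing-face lines are at rows 148, 102 and 66. The panel's back edge runs from (328,58) to (408,62). My red cutter model points land on the bed edge and rail to within about 2 px.

```bash
python3 - <<'E'
from h import *
w=np.load("w1.npz"); c=(w["K"],w["R"],w["t"])
print("lines",C(toplane([(430,148.5),(430,101.5),(440,66.5)],.024,c)).round(4).tolist())
print("corners",C(toplane([(275,242),(498,242)],.024,c)).round(4).tolist())
print("arm face top",C(toplane([(320,184),(390,184.5)],.045,c)).round(4).tolist())
print("panel back",C(toplane([(328,58),(408,62)],.032,c)).round(4).tolist())
ctrl.movep(W(-.09,-.222,.10),Q)
ctrl.movel(W(-.09,-.222,.030),max_speed=.08)
s=get_state();print(s["time"],C(s["tcp_pos"]),s["tcp_pos"][2],fc())
y=-.222; f0=fc()[1]
while y<-.17:
    y+=.002; ctrl.movel(W(-.09,y,.030),max_speed=.04); f=fc()[1]-f0
    if f<-1.2: break
s=get_state();print("contact",s["time"],y,C(s["tcp_pos"]),f,f0)
c=cam("wrist"); im,d=vision.grab_frame("wrist"); cv2.imwrite("pics/w2.png",im)
E
```

```text
lines [[0.0954, -0.0882], [0.0875, -0.0264], [0.0949, 0.0158]]
corners [[-0.1287, -0.2335], [0.2203, -0.2329]]
arm face top [[-0.0586, -0.1342], [0.0382, -0.1348]]
panel back [[-0.049, 0.0242], [0.0511, 0.0199]]
6.3917 [[-0.08966626 -0.22214886]] 0.054425258849972694 [-0.20513583  0.84540498 -0.13841541]
contact 6.6417 -0.22 [[-0.08975463 -0.21979201]] -1.9503703755737127 0.845404978465421
```

View pics/w2.png

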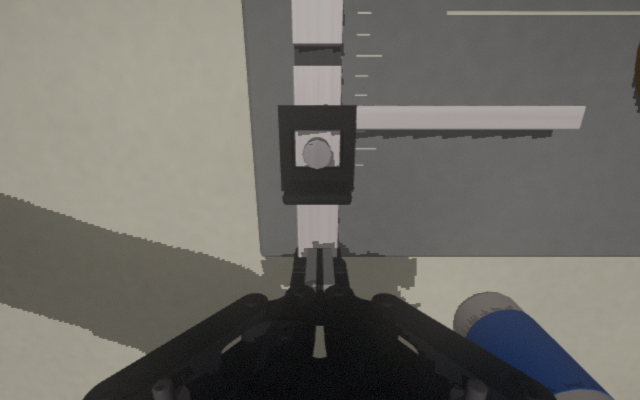

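```bash
cat >> h.py <<'E'
def favg(n=5):
    v=[]
    for _ in range(n): v.append(fc()); ctrl.pause(.015)
    return np.mean(v,0)
E
python3 - <<'E'
from h import *
json.dump([TH,(T0+Rm()@[0,.0013]).tolist()],open("cut.json","w"))
E
python3 - <<'E'
from h import *
ctrl.movel(W(-.089,-.205,.030),max_speed=.04); f0=favg(10); print(f0)
y=-.205; L=[]
while y<-.096:
    y+=.002; ctrl.movel(W(-.089,y,.030),max_speed=.03); f=favg(3)-f0
    L.append((round(y,4),round(C(get_state()["tcp_pos"])[0,1],4),round(f[1],1)))
    if abs(f[1])>22: break
print(*L); print(get_state()["time"])
c=cam("wrist"); im,d=vision.grab_frame("wrist"); cv2.imwrite("pics/w3.png",im)
E
```

```text
[ 0.07197836 -0.11006041  0.10846628]
(-0.203, np.float64(-0.203), np.float64(0.3)) (-0.201, np.float64(-0.2009), np.float64(-0.6)) (-0.199, np.float64(-0.1989), np.float64(-0.2)) (-0.197, np.float64(-0.1969), np.float64(0.3)) (-0.195, np.float64(-0.1949), np.float64(0.5)) (-0.193, np.float64(-0.1929), np.float64(0.5)) (-0.191, np.float64(-0.1909), np.float64(0.4)) (-0.189, np.float64(-0.189), np.float64(-0.6)) (-0.187, np.float64(-0.1867), np.float64(-0.2)) (-0.185, np.float64(-0.1846), np.float64(-0.5)) (-0.183, np.float64(-0.1826), np.float64(-0.3)) (-0.181, np.float64(-0.1806), np.float64(-0.5)) (-0.179, np.float64(-0.1786), np.float64(-0.2)) (-0.177, np.float64(-0.1767), np.float64(-0.6)) (-0.175, np.float64(-0.1747), np.float64(-0.2)) (-0.173, np.float64(-0.1726), np.float64(-0.9)) (-0.171, np.float64(-0.1706), np.float64(-0.2)) (-0.169, np.float64(-0.1686), np.float64(-0.7)) (-0.167, np.float64(-0.1666), np.float64(-1.0)) (-0.165, np.float64(-0.1646), np.float64(-0.6)) (-0.163, np.float64(-0.1627), np.float64(-0.8)) (-0.161, np.float64(-0.1606), np.float64(0.2)) (-0.159, np.fl
[... 870 characters left out ...]
26), np.float64(-0.5)) (-0.121, np.float64(-0.1206), np.float64(-0.4)) (-0.119, np.float64(-0.1186), np.float64(-0.3)) (-0.117, np.float64(-0.1166), np.float64(-0.4)) (-0.115, np.float64(-0.1147), np.float64(-0.5)) (-0.113, np.float64(-0.1127), np.float64(0.3)) (-0.111, np.float64(-0.1106), np.float64(-0.5)) (-0.109, np.float64(-0.1087), np.float64(0.2)) (-0.107, np.float64(-0.1066), np.float64(-0.5)) (-0.105, np.float64(-0.1046), np.float64(-0.5)) (-0.103, np.float64(-0.1026), np.float64(-0.4)) (-0.101, np.float64(-0.1006), np.float64(-0.4)) (-0.099, np.float64(-0.0986), np.float64(-0.4)) (-0.097, np.float64(-0.0967), np.float64(-0.5)) (-0.095, np.float64(-0.0946), np.float64(-0.4))
23.9167
```

View pics/w3.png

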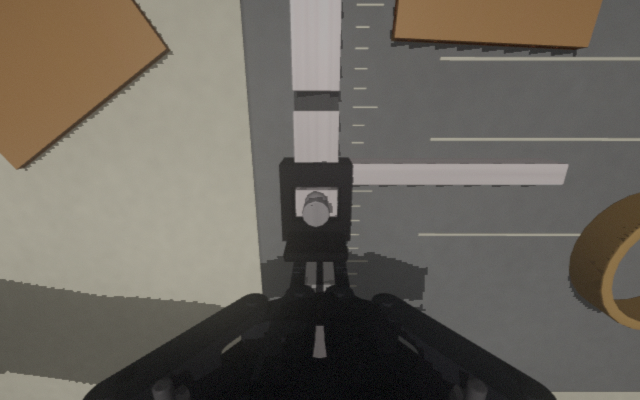

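The stop passed the first notch, with a force peak of about 8 N at TCP y≈-0.1455. Its arm face is now at row ≈165, just before the wanted line at row 139. The second notch should be about 62 mm further on, near -0.0835.

```bash
python3 - <<'E'
from h import *
y=-.095; L=[]; f0=0
while y<-.0805:
    y+=.001; ctrl.movel(W(-.089,y,.030),max_speed=.02); f=favg(3)
    L.append((round(y,4),float(round(C(get_state()["tcp_pos"])[0,1],4)),float(round(f[1],1))))
    if f[1]<-2.5: break
print(*L)
ctrl.movel(W(-.089,y-.02,.030),max_speed=.08); ctrl.pause(.3)
c=cam("wrist"); im,d=vision.grab_frame("wrist"); cv2.imwrite("pics/w4.png",im); np.savez("w4.npz",im=im,K=c[0],R=c[1],t=c[2])
print(get_state()["time"])
E
```

```text
(-0.094, -0.094, -1.9) (-0.093, -0.093, -2.5) (-0.092, -0.0918, -2.0) (-0.091, -0.0907, -1.1) (-0.09, -0.0896, -0.6) (-0.089, -0.0886, 0.0) (-0.088, -0.0879, 0.0) (-0.087, -0.087, 0.3) (-0.086, -0.086, -0.4) (-0.085, -0.0849, 0.1) (-0.084, -0.0839, 0.3) (-0.083, -0.0838, -3.7)
28.3167
```

View pics/w4.png

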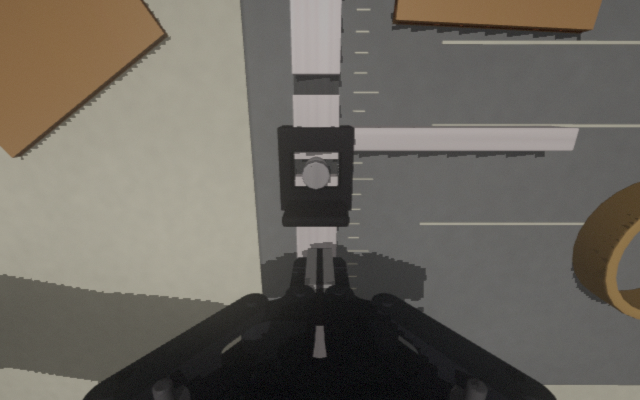

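The face snapped onto the wanted line (row 126), and the force profile confirms it: free travel through the notch, then holding at -0.0838. Next is the panel.

```bash
python3 - <<'E'
from h import *
ctrl.movel(W(-.089,-.11,.2),max_speed=.25)
ctrl.movep(W(.003,.20,.24),Q)
c=cam("wrist"); im,d=vision.grab_frame("wrist"); cv2.imwrite("pics/w5.png",im)
for r in models.masks_of("wrist","panel_center")[:3]:
    ys,xs=np.nonzero(r["mask"]); P=C(toplane(np.c_[xs,ys],.032,c))
    print("panel",r["p"],r["point"],np.percentile(P,[1,99],axis=0).round(4).tolist(),cv2.minAreaRect(np.float32(P*1000)))
for r in models.masks_of("wrist","tumbler")[:2]:
    ys,xs=np.nonzero(r["mask"]); print("tumbler",r["p"],r["point"],C(toplane(r["point"],.045,c)))
s=get_state();print(s["time"],C(s["tcp_pos"]))
E
```

```text
panel 0.84 [162.6, 278.7] [[-0.3016, -0.0193], [-0.1728, 0.0902]] ((-237.59469604492188, 35.05326461791992), (133.44825744628906, 67.87202453613281), 32.74264907836914)
panel 0.81 [135.3, 159.6] [[-0.2829, 0.1569], [-0.1918, 0.2829]] ((-236.9464569091797, 219.66326904296875), (68.62694549560547, 126.41986846923828), 19.66792106628418)
panel 0.69 [320.7, 193.1] [[-0.047, 0.0423], [0.0545, 0.2173]] ((4.1089935302734375, 121.12016296386719), (193.7502899169922, 99.40420532226562), 87.55626678466797)
tumbler 0.63 [389.3, 96.2] [[0.08700042 0.29395204]]
30.5333 [[0.00344287 0.19776748]]
```

View pics/w5.png

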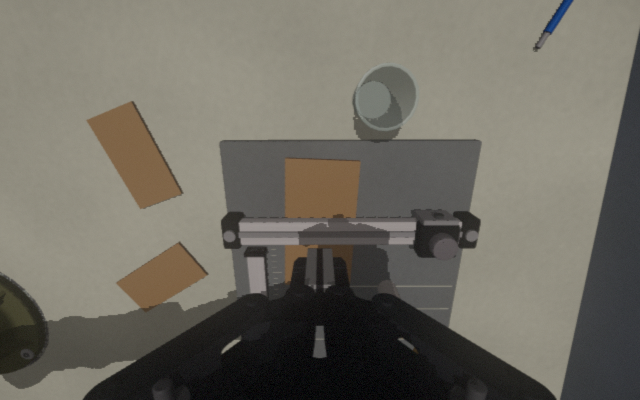

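The panel's front edge is at row ≈159, columns 285–360, and the tumbler is clear at (387,97). Pushing now.

```bash
python3 - <<'E'
from h import *
ctrl.movep(W(.005,.239,.10),Q)
ctrl.movel(W(.005,.239,.004),max_speed=.1); f0=favg(10); print("z",get_state()["tcp_pos"][2],f0)
for y in np.arange(.235,.185,-.004): ctrl.movel(W(.005,y,.004),max_speed=.04)
print("free",favg(5)-f0)
y=.186;L=[]
while y>.174:
    y-=.0007; ctrl.movel(W(.005,y,.004),max_speed=.015); f=favg(4)-f0
    L.append((round(y,4),float(round(C(get_state()["tcp_pos"])[0,1],4)),float(round(f[1],1))))
    if f[1]>3: break
print(*L); print(get_state()["time"])
c=cam("wrist"); im,d=vision.grab_frame("wrist"); cv2.imwrite("pics/w6.png",im)
E
```

```text
z 0.028769156170016467 [-0.42249462  0.1197964   0.16303083]
free [ 0.30610059 -0.0168257   0.25888142]
(0.1853, 0.1853, -0.4) (0.1846, 0.1846, -0.3) (0.1839, 0.1838, 0.1) (0.1832, 0.1831, 0.1) (0.1825, 0.1824, 0.3) (0.1818, 0.1817, -0.2) (0.1811, 0.181, -0.1) (0.1804, 0.1803, 0.0) (0.1797, 0.1796, -0.3) (0.179, 0.1789, 0.3) (0.1783, 0.1786, 1.0) (0.1776, 0.1783, 3.6)
39.5917
```

```bash
python3 - <<'E'
from h import *
ctrl.movel(W(.005,.20,.004),max_speed=.05)
ctrl.movel(W(.005,.20,.2),max_speed=.2)
ctrl.movep(W(-.01,-.10,.2),Q)
c=cam("wrist"); im,d=vision.grab_frame("wrist"); cv2.imwrite("pics/w7.png",cv2.resize(im[:260,230:560],None,fx=2.2,fy=2.2,interpolation=2)); np.savez("w7.npz",im=im,K=c[0],R=c[1],t=c[2])
print(get_state()["time"])
P=[W(*p) for p in[(-.05,-.028,.008),(.05,-.028,.008),(-.05,-.028,.021),(.046,-.028,.021)]]
print(((proj(P,c)-[230,0])*2.2).round(1).tolist())
E
```

```text
42.575
[[117.4, 266.9], [312.3, 267.3], [114.2, 268.1], [308.8, 268.5]]
```

View pics/w7.png

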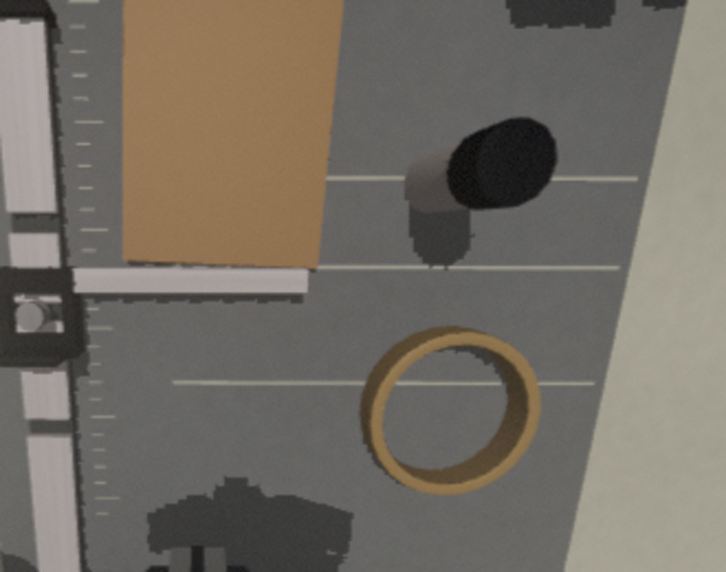

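```bash
python3 - <<'E'
from h import *
w=np.load("w7.npz"); c=(w["K"],w["R"],w["t"]); im=w["im"]
hsv=cv2.cvtColor(im,cv2.COLOR_BGR2HSV); m=((hsv[...,1]>90)&(hsv[...,0]<25)&(im[...,2]>80)).astype(np.uint8)
cc,lab,st,_=cv2.connectedComponentsWithStats(m); L=lab[40,320]; m=(lab==L)
cols=[u for u in range(288,372,2)]; back=np.array([(u,np.nonzero(m[:,u])[0].max()+.5) for u in cols])
P=C(toplane(back,.032,c)); print("back edge",np.polyfit(P[:,0],P[:,1],1),P[0],P[-1])
for side in(0,1):
    rows=range(5,110,3); E=np.array([((np.nonzero(m[v])[0].min()-.5) if side==0 else np.nonzero(m[v])[0].max()+.5,v) for v in rows])
    S=C(toplane(E,.032,c)); print("side",np.polyfit(S[:,1],S[:,0],1),S[0],S[-1])
# arm face top edge
g=im.min(2).astype(int)
A=[]
for u in range(268,366,2):
    v=np.nonzero(g[112:130,u]>130)[0]
    if len(v): A.append((u,112+v.min()-.5))
a=C(toplane(A,.045,c)); print("arm",np.polyfit(a[:,0],a[:,1],1),a[0],a[-1])
ln=[]
for u in range(385,500,3): ln.append((u,118+np.argmax(g[118:126,u])))
l=C(toplane(ln,.024,c)); print("line",np.polyfit(l[:,0],l[:,1],1))
E
```

```text
back edge [-0.03134652 -0.02606751] [-0.04461459 -0.02386466] [ 0.04778331 -0.02801238]
side [ 0.0365238  -0.04655192] [-0.04348761  0.08389884] [-0.04701609 -0.01270886]
side [0.03810753 0.05292903] [0.05663617 0.08408567] [ 0.05297315 -0.0125235 ]
arm [ 0.00185185 -0.02752051] [-0.06507835 -0.02764103] [ 0.03904402 -0.02744821]
line [ 0.00259034 -0.02811505]
```

The panel is still tilted about -0.035 rad, leaving a gap of roughly 3.5 mm at its rail-side corner. I'll push gently again off-centre on the rail side to square it.

```bash
cat > push.py <<'E'
from h import *
import sys
X=float(sys.argv[1]); F=float(sys.argv[2])
ctrl.movep(W(X,.20,.16),Q)
ctrl.movel(W(X,.20,.004),max_speed=.15); f0=favg(8)
ctrl.movel(W(X,.186,.004),max_speed=.04)
y=.186;L=[]
while y>.173:
    y-=.0006; ctrl.movel(W(X,y,.004),max_speed=.015); f=favg(4)-f0
    L.append((round(y,4),float(round(C(get_state()["tcp_pos"])[0,1],4)),*f[:2].round(1).tolist()))
    if f[1]>F: break
print(*L[-10:])
ctrl.movel(W(X,.20,.004),max_speed=.05)
ctrl.movel(W(X,.20,.16),max_speed=.2)
ctrl.movep(W(-.01,-.10,.2),Q)
c=cam("wrist"); im,d=vision.grab_frame("wrist"); print(get_state()["time"]); cv2.imwrite("pics/last.png",cv2.resize(im[:260,230:560],None,fx=2.2,fy=2.2,interpolation=2))
hsv=cv2.cvtColor(im,cv2.COLOR_BGR2HSV); m=((hsv[...,1]>90)&(hsv[...,0]<25)&(im[...,2]>80)).astype(np.uint8)
_,lab,_,_=cv2.connectedComponentsWithStats(m); m=lab==lab[40,320]
b=np.array([(u,np.nonzero(m[:,u])[0].max()+.5) for u in range(288,370,2)]); P=C(toplane(b,.032,c)); print("back",np.polyfit(P[:,0],P[:,1],1),P[0],P[-1])
for s in(0,1):
    E=np.array([(np.nonzero(m[v])[0].min()-.5 if s==0 else np.nonzero(m[v])[0].max()+.5,v) for v in range(5,110,3)])
    S=C(toplane(E,.032,c)); print("side",np.polyfit(S[:,1],S[:,0],1))
g=im.min(2).astype(int); A=[(u,112+v.min()-.5) for u in range(268,366,2) for v in [np.nonzero(g[112:130,u]>130)[0]] if len(v)]
a=C(toplane(A,.045,c)); print("arm",np.polyfit(a[:,0],a[:,1],1))
E
python3 push.py -.028 3
```

```text
(0.1818, 0.1818, 0.4, 0.1) (0.1812, 0.1812, -0.2, 0.3) (0.1806, 0.1806, 0.0, -0.5) (0.18, 0.18, 0.2, 0.1) (0.1794, 0.1796, -0.2, 1.7) (0.1788, 0.179, -0.6, 1.7) (0.1782, 0.1782, -0.4, 1.7) (0.1776, 0.1775, -0.5, 1.5) (0.177, 0.1771, -0.1, 1.8) (0.1764, 0.1768, -0.6, 3.9)
53.3917Traceback (most recent call last):
  File "push.py", line 19, in <module>
    b=np.array([(u,np.nonzero(m[:,u])[0].max()+.5) for u in range(288,370,2)]); P=C(toplane(b,.032,c)); print("back",np.polyfit(P[:,0],P[:,1],1),P[0],P[-1])
                   ~~~~~~~~~~~~~~~~~~~~~~~~~^^
    return umr_maximum(a, axis, None, out, keepdims, initial, where)
ValueError: zero-size array to reduction operation maximum which has no identity
```

```bash
python3 - <<'E'
s=open("push.py").read().split("\n")
i=[k for k,l in enumerate(s) if l.startswith("c=cam")][0]
s="\n".join(["from h import *"]+s[i:]).replace("u in range(288,370,2)]","u in range(280,380,2) if m[:,u].any()][3:-3]")
open("chk.py","w").write(s)
E
python3 chk.py
```

```text
53.4417
back [ 0.00076514 -0.02765423] [-0.03610189 -0.02670626] [ 0.04956512 -0.027565  ]
side [ 0.00366703 -0.04038591]
side [0.00330909 0.05890173]
arm [ 0.00030959 -0.02814444]
```

View pics/last.png

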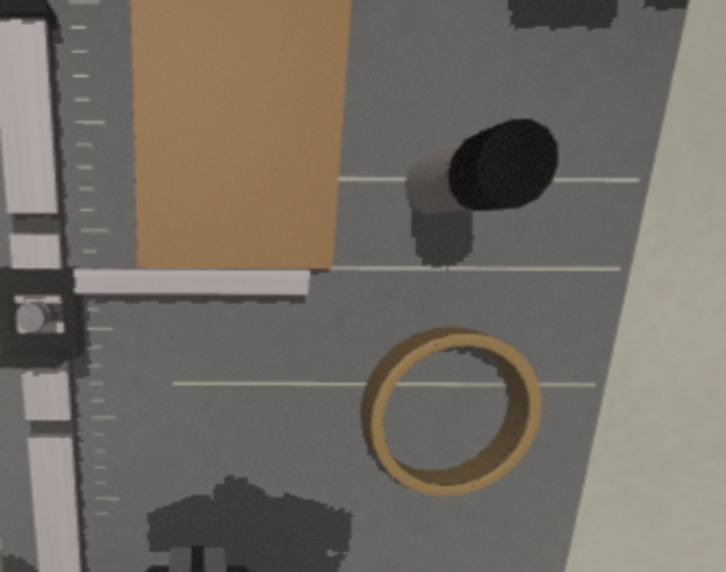

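The panel is now flush and square: its back edge is at row ≈268, along the arm's face, with a tilt of about 0.003 rad and a lane offset of about 9 mm. The stop is on its line and the robot is clear.

```bash
python3 -c "
from station import ticket
print(ticket.close_job())"
```

```text
the job is handed in; nothing more can be done
None
```

I've handed the job in, with no verdict shown yet: the stop is in the second notch, and the panel sits flush and square against it (about 0.003 rad tilt, about 9 mm off the lane's middle), after a second off-centre push to take out its tilt.

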